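Bearing cap hole-up for greasing

ROBOT

A 6-joint arm with a two-finger parallel gripper is mounted at the origin on the work surface. World frame = base frame: x ahead of the robot, y to its left, z up, the work surface at z = 0. Lengths are in m, angles in rad, forces in N, time in s.
With the tool pointing down it reaches from about 0.35 to 0.85 m from the base axis. Payload 8.1 kg.
Tool frame: the origin (TCP) lies at the very end of the fingers, on their centre line; the grasp point (between the pads) lies 19 mm behind it; z points along the fingers, y is the direction in which the jaws open and shut (so a half turn about z gives the same grasp; the last joint's range is limited). The gripper opens to 93 mm and grips with 3 to 60 N. Pads are 15 mm wide; open, the fingers measure 128 mm over their backs; the gripper's body (75 mm by 188 mm) begins 65 mm behind the grasp point.
Start: joints at [1.177, 0.13, 1.488, -0, 1.523, -0.085], TCP at [0.182, 0.572, 0.219] pointing down, gripper open.
Joint ranges: [-2.96, 2.96], [-0.89, 2.26], [0.02, 2.5], [-1.34, 4.48], [0, 2.73], [-2.66, 2.66]. Speed limits (rad/s): [2.39, 2.39, 2.79, 3.14, 3.14, 3.14].

INTERFACE

Orientations are given as a rotation vector (axis times angle).
In Python, from plant import robot gives the robot as it stands.
- The arm moves only by the tool jog_arm, never from a script. Its argument "commands" is a list of rows, each a list of 3 entries, a list of its own where there are three numbers: the shift along the world's x, y, z scaled (see below), then the turn, a rotation vector about the world's x, y, z scaled (see below), then the closure, from -1 (fully open) to 1 (shut), so that 0 is half open. In form: [[[tx, ty, tz], [ax, ay, az], hand], ...]. A call has 1 to 10 rows; each row is the pose to reach, as a shift and turn from the pose measured when the call began, turning the shorter way round; what a row does not reach only later rows make up. The controller multiplies each number of a shift by 0.6 m and each number of a turn by 2 pi rad. A row lasts 1/8 s, in which the tool goes at most 62.5 mm and 10.7 degrees, less where a joint would pass 70% of its speed; a pose out of reach is approached as far as the arm can. A call with a number of a shift or a turn outside -1 to 1 is refused whole. A call with a gripper value outside its range is refused whole. The fingers move at their own pace and stop on an object; "newtons" is the grip in N (left out, the last holds). Time passes only in rows, so rows that repeat a pose let the fingers close. It gives the time, the measured TCP pose, the force and the opening at its end, in the units of the state.
- robot.read_state(): the state, without advancing time (a new reading comes with each control period).
- robot.read_camera(name): name is "scene" or "top"; returns a dict with "pixels" (420x560x3 uint8, red, green, blue), "fovy" (degrees; the focal length in pixels is half the picture's height over the tangent of half this angle, whatever the lens; pixels are square), "cx", "cy" (the principal point, pixels), "rvec" (rotation vector, rad) and "tvec" (3), from world to camera coordinates, as OpenCV has them. Camera axes: x right, y down, z forward; pixel columns grow to the right and rows downward; lengths in m; the calibration is good to about 2 mm. A picture is of the moment at which its call begins. There is no depth.
- robot.close_job(): hands the job in, once; it reports no verdict.
Trained networks look in the newest picture that a camera, given by its name, has taken for a name from the list of things; names that differ only in an ending like _2 or _b are one class to them, and where a whole thing is asked for, a point or a joint stands for the part that bears it (a point fixed in the world has none). Each returns a list of dicts, best first, with "p" (0 to 1); they miss things now and then, are a little off and sometimes report something else, mostly with a low value. They report only what shows in the picture. A call takes as long as a camera call. They do not tell look-alikes from the thing itself.
- robot.trace(camera, name): "pixels" (420x560 bool, what is visible of it) and "uv" ([column, row] in pixels, amid what is visible of it).
The state is a dict: "t": time; "q": joint angles; "dq": joint speeds; "joint_torque": joint torques, N m; "tool_pos": TCP position; "orientation": TCP orientation; "force": force on the tool from outside, world axes, zero at the start; "wrist_torque": the same for the moment, N m; "opening": finger opening in m.
Only numpy, scipy, OpenCV 4.12 (cv2) and the standard library are available. Lean on these libraries where they do the work, as an engineer would, in place of code of your own. Each camera call takes 0.05 s, during which the arm holds its last target.

TASK

The bearings have been loaded into the little drawer: first push the drawer fully shut so that no grease gets on them. Then take the bearing cap that stands on its edge, find which of its two square faces has the blind hole (the other only has a flat black disc), turn the cap so that the hole looks straight up, and hold it level in the gripper about ten centimetres above the middle of the red drip tray. Finish while holding it there, with the drawer still shut and the grease pot, loose bearing and wrench left where they are.

Things in the scene. Friction and masses are not known exactly. Their poses are not given: they have to be found in the camera images.
- cab_drawer0 (a joint): opening of the drawer in m: 0 is fully shut against its stop; starts between 0.05 and 0.10 open. It slides straight with light friction (1 to 2 N) and stays where it is left
- cab_drawer0_handle (a point): middle of the drawer's steel bar handle, 52 mm above the bench: a level round bar 11 mm thick and 96 mm long, parallel to the drawer front and 35 mm before it. The point's x axis points level into the cabinet, the way the drawer is pushed to shut it; its y axis runs along the bar
- cab: grey small-parts cabinet with one drawer (green front 164 wide, 63 high, from 15 to 78 mm above the bench), fixed to the bench, 220 deep, 170 wide, 90 high; four bearings lie fixed in the drawer. Origin: centre of its underside; x axis points from the drawer front to the back, z up
- cap: loose bearing cap: bare aluminium block 56 x 56 x 30 mm, 0.17 to 0.34 kg. Middle of one 56 x 56 face: blind round hole 36 mm across, 18 deep, black floor; opposite face: only a flat black disc 36 mm across. Starts standing on a 56 x 30 edge face, hole looking level in any direction. Own x axis points out of the hole. Origin: middle of the edge face it first stands on; own z then points up
- cap_center (a point): middle of the 56 x 56 x 30 block, 28 mm from each edge face, 15 mm from each large face; its axes are the cap's. At the start 50 mm is free before and behind the cap; pushed near the top of one large face it tips over on to the other
- cap_mouth (a point): middle of the hole's mouth, 15 mm from the block's middle along the cap's own x axis
- tray: red square drip tray, fixed to the bench, 150 x 150 mm, rim 22 mm high, walls 4 mm, empty. Origin: centre of its underside, z up
- pot: bystander: grease pot with a yellow cap, 54 mm across, 75 mm high, standing loose. Origin: centre of its underside
- bearing: bystander: loose steel bearing ring lying flat, 52 mm outside, 28 mm inside, 16 mm high. Origin: centre of its underside
- wrench: bystander: steel wrench lying flat beyond the tray, 160 mm long, 8 mm thick. Origin: near its middle on the underside; x axis along it
Mind the look-alikes: they are no part of the job. Of the things that look like the cap, the smallest one is meant. Of the things that look like the tray, take the one that is farthest to the robot's left at the start.

How it is judged:
By the outcome, as a careful person would: the job done as asked, in the order asked, and still so for the second after the job is handed in, while the arm keeps its last pose, push and grip.
It also fails if it takes over 56 s, if anything falls off the work surface, if the arm or the gripper's body presses on something with over 40 N, if the wrist force passes 120 N, or if a joint passes its speed limit or range.

## Working session

There is one attempt and no reset: what is moved stays moved. The work goes in short steps, Python scripts to look and compute and a tool call to move; the robot and the scene stay as the last step left them, time stands still between calls to the robot, and variables do not carry over. Pictures are saved under pics/ and viewed, and the job is handed in when it is done.

Besides the shell and the picture viewer there is one more tool, called after "Request:" as a command line: name --argument value ..., lists and objects as JSON in quotes. jog_arm: Moves the arm, as the interface text tells. Shifts and turns lie within -1 to 1; 1 stands for 0.6 m of shift or 2 pi rad of turn. Its arguments: {"type":"object","properties":{"commands":{"type":"array"},"newtons":{"type":"number"}},"required":["commands"]}

```bash
ls; mkdir -p pics; cat > h.py <<'E'
import numpy as np,cv2
from plant import robot
def cam(n):
    c=robot.read_camera(n);return c
def K(c):
    f=c["pixels"].shape[0]/2/np.tan(np.radians(c["fovy"])/2)
    return np.array([[f,0,c["cx"]],[0,f,c["cy"]],[0,0,1]])
def proj(c,P):
    return cv2.projectPoints(np.array(P,float).reshape(-1,3),np.array(c["rvec"],float),np.array(c["tvec"],float),K(c),None)[0].reshape(-1,2)
def ray(c,uv,z):
    R=cv2.Rodrigues(np.array(c["rvec"],float))[0];t=np.array(c["tvec"],float)
    o=-R.T@t; d=R.T@np.linalg.inv(K(c))@np.array([uv[0],uv[1],1.])
    return o+d*(z-o[2])/d[2]
def save(c,n,crop=None,s=1):
    im=c["pixels"][:,:,::-1]
    if crop: im=im[crop[1]:crop[3],crop[0]:crop[2]]
    im=cv2.resize(im,None,fx=s,fy=s,interpolation=cv2.INTER_CUBIC)
    cv2.imwrite("pics/"+n,im)
E
python3 - <<'E'
from h import *
for n in ["scene","top"]:
    c=cam(n);save(c,n+"0.png")
    R=cv2.Rodrigues(np.array(c["rvec"],float))[0];print(n,-R.T@np.array(c["tvec"]),c["fovy"])
    for k in ["cab_drawer0_handle","cap","tray","pot","bearing","wrench","cab"]:
        for d in robot.trace(n,k): print(k,round(d["p"],2),np.round(d["uv"]),int(d["pixels"].sum()),np.round(ray(c,d["uv"],0.0),3))
print(robot.read_state())
E
```

```text
pics
scene [ 0.76406826 -0.47415557  0.88317074] 56.09720333488827
cab_drawer0_handle 0.96 [225. 331.] 3876 [ 0.533 -0.307  0.   ]
cap 0.84 [246. 254.] 774 [ 0.474 -0.123  0.   ]
cap 0.6 [298. 194.] 863 [0.504 0.102 0.   ]
cap 0.56 [259. 209.] 471 [0.435 0.009 0.   ]
tray 0.86 [316. 136.] 2146 [0.454 0.325 0.   ]
tray 0.7 [166. 245.] 3523 [ 0.284 -0.196  0.   ]
pot 0.66 [380. 208.] 580 [ 0.719  0.166 -0.   ]
bearing 0.62 [349. 264.] 282 [ 0.711 -0.026  0.   ]
wrench 0.95 [371. 175.] 363 [0.657 0.263 0.   ]
wrench 0.35 [224. 328.] 3719 [ 0.527 -0.304  0.   ]
cab 0.71 [278. 352.] 13973 [ 0.659 -0.292  0.   ]
top [4.29363037e-01 8.38487695e-04 9.84634630e-01] 52.9096684393402
cab_drawer0_handle 0.91 [419. 188.] 3919 [ 0.55 -0.33  0.  ]
cap 0.89 [246. 197.] 772 [0.533 0.077 0.   ]
cap 0.62 [338. 212.] 763 [ 0.494 -0.137  0.   ]
cap 0.53 [282. 231.] 322 [ 0.453 -0.006  0.   ]
tray 0.98 [139. 223.] 4579 [0.476 0.327 0.   ]
tray 0.76 [365. 303.] 4506 [ 0.285 -0.195  0.   ]
pot 0.69 [283. 229.] 347 [ 0.457 -0.01   0.   ]
bearing 0.65 [286. 121.] 270 [ 0.714 -0.018  0.   ]
wrench 0.82 [171. 148.] 550 [0.651 0.254 0.   ]
cab 0.81 [416. 135.] 11975 [ 0.675 -0.329  0.   ]
cab 0.35 [418. 186.] 3765 [ 0.553 -0.328  0.   ]
{'t': 0.8, 'q': array([ 1.17657929e+00,  1.30331425e-01,  1.48818963e+00, -9.28322964e-07,
        1.52300339e+00, -8.54277129e-02]), 'dq': array([ 0.00024163,  0.0006532 ,  0.00056121, -0.00138034,  0.0014347 ,
       -0.00116446]), 'joint_torque': array([-1.20089000e-03, -5.59742010e+01, -4.92005610e+01,  7.67562236e-02,
        2.32884282e-02,  2.95021334e-05]), 'tool_pos': array([0.18234379, 0.57163649, 0.21868192]), 'orientation': array([4.83117668e-01, 3.10420590e+00, 1.03727909e-04]), 'force': array([0.22068044, 0.35291953, 0.71926023]), 'wrist_torque': array([ 0.04932264, -0.01021457,  0.01077401]), 'opening': 0.0930309889126261}
```

View pics/scene0.png

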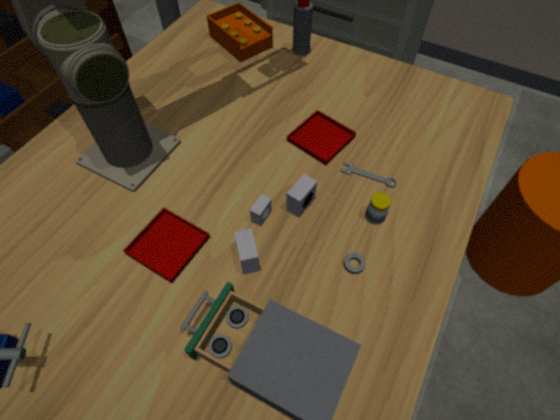

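View pics/top0.png

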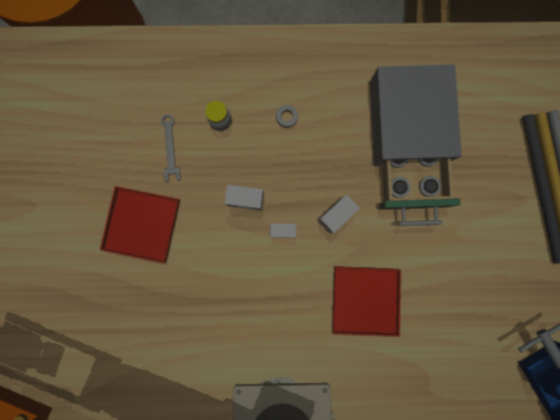

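Scene picture: three cap-like blocks, at scene (246,254), (300,195) and (260,210), seen in the top picture at (338,212), (245,197) and (283,231). There are two red trays, at top (139,223) with y≈+0.33 and at (365,303) with y≈−0.2. I want the smallest block, at scene (260,210), and the left tray, at top (139,223). I'll check these with close crops.

```bash
python3 - <<'E'
from h import *
a=cam("scene");b=cam("top")
save(a,"s1.png",(225,165,335,280),5)
save(b,"t1.png",(210,170,370,260),4.9)
save(b,"t2.png",(370,120,480,240),4.9)
E
```

```text
(no output)
```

View pics/s1.png

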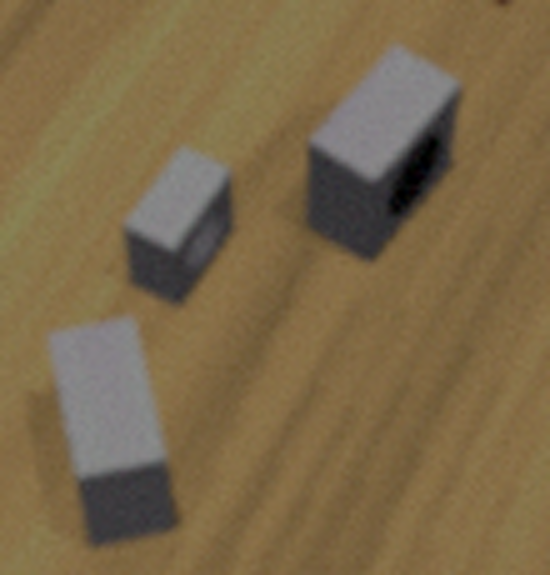

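View pics/t1.png

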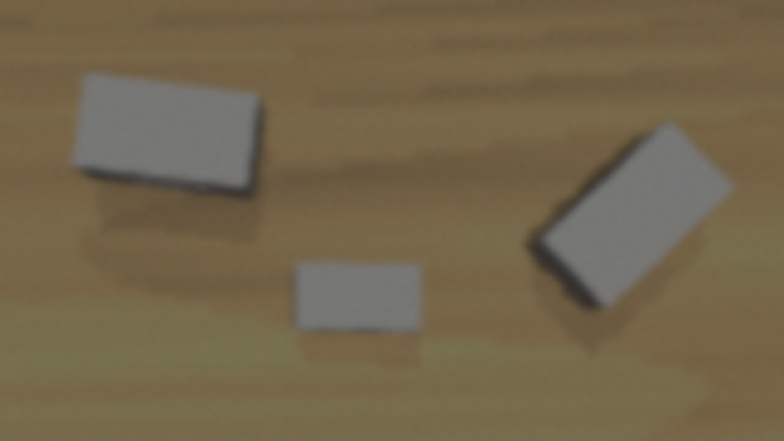

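View pics/t2.png

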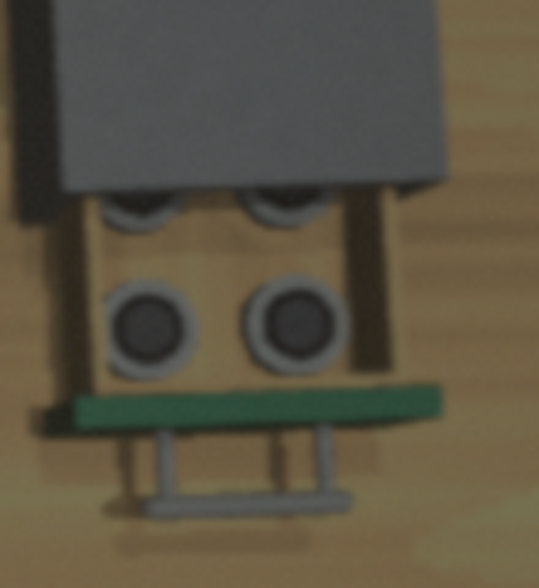

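The close crop confirms the smallest block, at scene (260,210), about 56×30 mm on top. On its +x face the disc shows light grey, which is the aluminium hole wall. From this steep angle the black floor 18 mm down can't be seen, while the larger block shows a flat black disc there. So the hole looks toward +x. Next I'll measure.

```bash
python3 - <<'E'
from h import *
a=cam("scene");b=cam("top")
g=lambda p,o:(p[0]/4.9-.4+o[0],p[1]/4.9-.4+o[1])
for p in [(145,510),(352,500)]: print("bar",np.round(ray(b,g(p,(370,120)),.052),4))
for p in [(75,400),(440,388)]: print("front top",np.round(ray(b,g(p,(370,120)),.078),4))
for p in [(65,190),(445,178)]: print("cab front top",np.round(ray(b,g(p,(370,120)),.09),4))
for p in [(296,263),(421,263),(421,331),(296,331)]: print("cap",np.round(ray(b,g(p,(210,170)),.056),4))
g=lambda p,o:(p[0]/5-.4+o[0],p[1]/5-.4+o[1])
for p in [(187,148),(232,177),(177,250),(126,225)]: print("capS",np.round(ray(a,g(p,(225,165)),.056),4))
for d in robot.trace("top","tray")[:1]:
    cs=cv2.boxPoints(cv2.minAreaRect(np.argwhere(d["pixels"])[:,::-1].astype(np.float32)))
    P=np.array([ray(b,x,.015) for x in cs]);print(P.round(3),P.mean(0))
for d in robot.trace("scene","tray")[:1]: print(ray(a,d["uv"],.01))
# zoom of cap
save(a,"s2.png",(245,190,278,226),16)
save(b,"all.png",(0,0,560,420),1)
# predicted hole outline check
E
```

```text
bar [ 0.4637 -0.2656  0.052 ]
bar [ 0.4671 -0.3596  0.052 ]
front top [ 0.5117 -0.229   0.078 ]
front top [ 0.515  -0.3907  0.078 ]
cab front top [ 0.6032 -0.2246  0.09  ]
cab front top [ 0.6066 -0.3922  0.09  ]
cap [0.468  0.0203 0.056 ]
cap [ 0.4673 -0.0359  0.056 ]
cap [ 0.4369 -0.0354  0.056 ]
cap [0.4376 0.0206 0.056 ]
capS [0.4397 0.0217 0.056 ]
capS [0.4689 0.0169 0.056 ]
capS [ 0.4665 -0.0347  0.056 ]
capS [ 0.4366 -0.034   0.056 ]
[[0.414 0.41  0.015]
 [0.565 0.382 0.015]
 [0.53  0.226 0.015]
 [0.38  0.256 0.015]] [0.47221011 0.3184867  0.015     ]
[0.46111882 0.3310145  0.01      ]
```

View pics/s2.png

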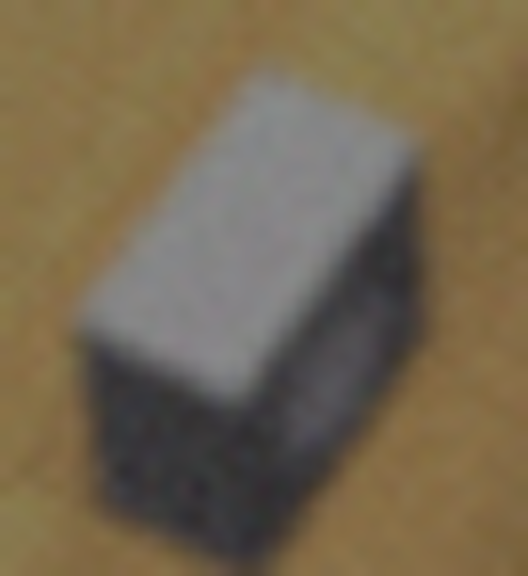

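The crop shows the hole face toward +x: a light wall ellipse at scene ≈(266,215). Cap middle ≈(0.4525,−0.0075), handle ≈(0.465,−0.313), cabinet yaw ≈0.02, tray ≈(0.47,0.322). The plan is to shut the drawer with closed fingers, then tip the cap over toward −x by pushing near the top of its +x face. That leaves the hole facing up, so I can grasp it from above.

Request:
jog_arm --commands '[[[0.43,-0.62,-0.03],[0,0,-0.2],1],[[0.43,-0.62,-0.03],[0,0,-0.2],1],[[0.43,-0.62,-0.03],[0,0,-0.2],1],[[0.43,-0.62,-0.03],[0,0,-0.2],1],[[0.43,-0.62,-0.03],[0,0,-0.2],1],[[0.43,-0.62,-0.03],[0,0,-0.2],1],[[0.43,-0.62,-0.03],[0,0,-0.2],1],[[0.43,-0.62,-0.03],[0,0,-0.2],1],[[0.43,-0.62,-0.03],[0,0,-0.2],1]]' --newtons 20

```text
t: 2.22
tool_pos: [0.4405, 0.1992, 0.2006]
orientation: [-2.216, -2.226, 0.0]
force: [-0.6, -0.3, -0.3]
opening: 0.0076
```

Request:
jog_arm --commands '[[[-0.043,-0.854,0],[0,0,0],1],[[-0.043,-0.854,0],[0,0,0],1],[[-0.043,-0.854,0],[0,0,0],1],[[-0.043,-0.854,0],[0,0,0],1],[[-0.043,-0.854,0],[0,0,0],1],[[-0.043,-0.854,0],[0,0,0],1],[[-0.043,-0.854,0],[0,0,0],1],[[-0.043,-0.854,0],[0,0,0],1],[[-0.043,-0.854,0],[0,0,0],1],[[-0.043,-0.854,0],[0,0,0],1]]'

```text
t: 3.48
tool_pos: [0.4154, -0.3121, 0.2004]
orientation: [-2.214, -2.227, -0.001]
force: [0.6, -0.0, 0.4]
opening: 0.0003
```

Request:
jog_arm --commands '[[[0,0,-0.1],[0,0,0],1],[[0,0,-0.2],[0,0,0],1],[[0,0,-0.27],[0,0,0],1],[[0,0,-0.275],[0,0,0],1],[[0,0,-0.275],[0,0,0],1]]'

```text
t: 4.1
tool_pos: [0.4168, -0.3114, 0.0371]
orientation: [2.213, 2.23, 0.002]
force: [-0.5, -0.6, 0.9]
opening: 0.0003
```

```bash
python3 - <<'E'
from h import *
b=cam("top");save(b,"t3.png",(340,60,500,260),3)
a=cam("scene");save(a,"s3.png",(150,230,380,420),3)
s=robot.read_state();print(s["tool_pos"],s["q"].round(2),s["force"])
E
```

```text
[ 0.41735742 -0.31283573  0.03822045] [-0.74  0.08  1.88  0.    1.17 -0.75] [ 0.7550926  -0.25421877  0.59901417]
```

View pics/s3.png

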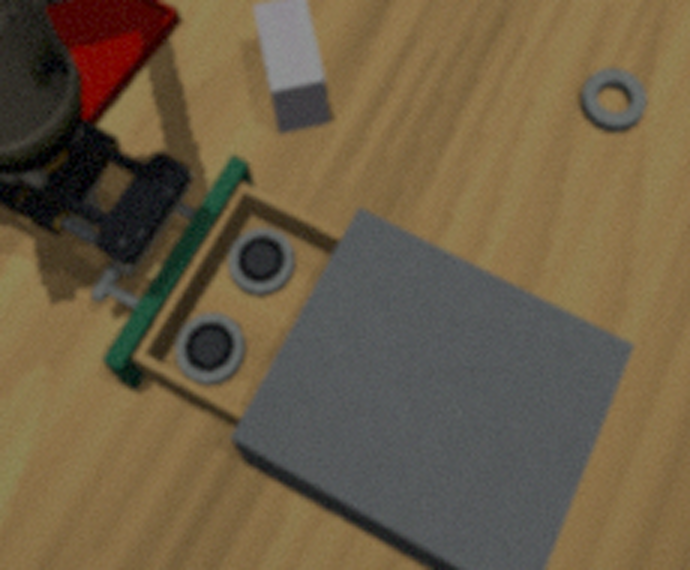

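The fingers stand before the bar and clear of the cabinet. Now I'll push.

Request:
jog_arm --commands '[[[0.03,0,0],[0,0,0],1],[[0.05,0,0],[0,0,0],1],[[0.075,0.001,0],[0,0,0],1],[[0.1,0.001,0],[0,0,0],1],[[0.125,0.002,0],[0,0,0],1],[[0.14,0.002,0],[0,0,0],1],[[0.15,0.003,0],[0,0,0],1]]'

```text
t: 5.08
tool_pos: [0.5078, -0.311, 0.0379]
orientation: [2.212, 2.227, 0.001]
force: [-0.6, 0.2, -0.4]
opening: 0.0005
```

```bash
python3 - <<'E'
from h import *
a=cam("scene");save(a,"s4.png",(150,230,380,420),3)
s=robot.read_state();print(s["tool_pos"],s["force"])
E
```

```text
[ 0.5082649  -0.31083885  0.03804181] [-0.30326632 -0.60846778  0.47462443]
```

View pics/s4.png

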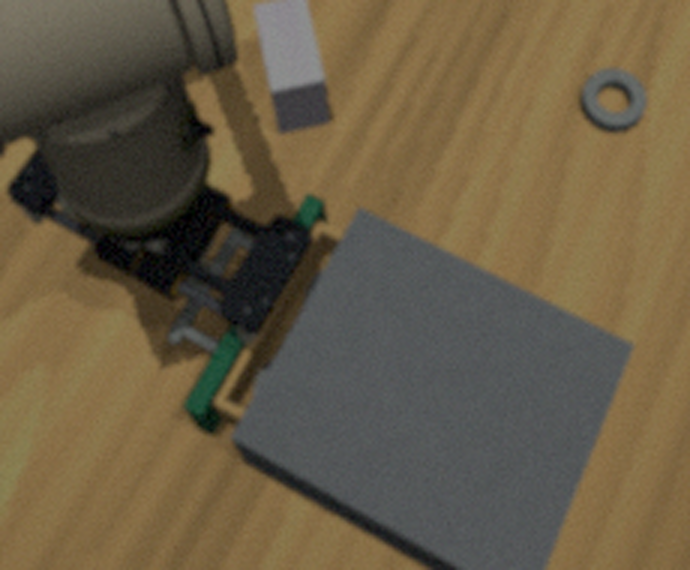

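The drawer is moving, with about 25–30 mm left. I'll go on in small steps.

Request:
jog_arm --commands '[[[0.015,0,0],[0,0,0],1],[[0.025,0.001,0],[0,0,0],1],[[0.033,0.001,0],[0,0,0],1],[[0.038,0.001,0],[0,0,0],1]]'

```text
t: 5.62
tool_pos: [0.5313, -0.3102, 0.038]
orientation: [2.212, 2.227, 0.002]
force: [-1.5, 0.1, 0.8]
opening: 0.0004
```

Request:
jog_arm --commands '[[[0.006,0,0],[0,0,0],1],[[0.01,0,0],[0,0,0],1],[[0.01,0,0],[0,0,0],1]]'

```text
t: 6.0
tool_pos: [0.5337, -0.3101, 0.0379]
orientation: [-2.212, -2.226, 0.005]
force: [-19.8, 1.7, 13.1]
opening: 0.0007
```

```bash
python3 - <<'E'
from h import *
a=cam("scene");save(a,"s5.png",(150,230,380,420),3)
s=robot.read_state();print(s["tool_pos"],s["force"])
E
```

```text
[ 0.53373859 -0.3100892   0.03787073] [-20.43690711   1.87208264  13.68147218]
```

View pics/s5.png

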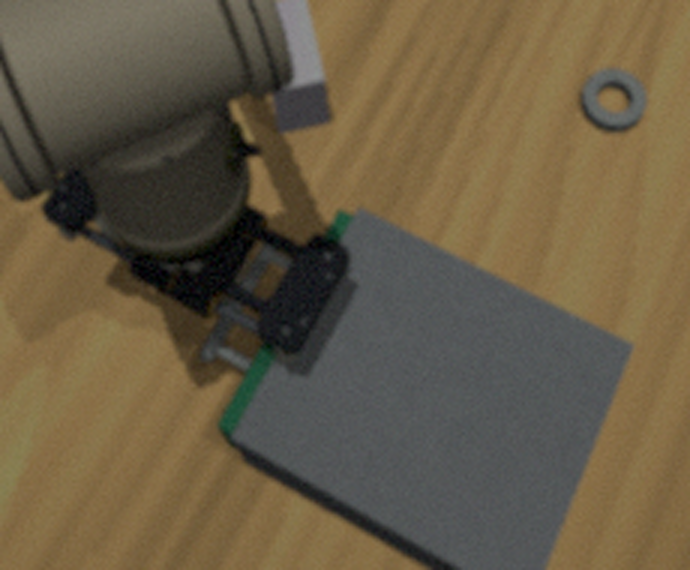

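The stop is reached: 20 N, and the front is flush with the cabinet. I'll back off, then rise and go to the +x side of the cap.

Request:
jog_arm --commands '[[[-0.02,0,0],[0,0,0],1],[[-0.05,0,0],[0,0,0],1],[[-0.06,0,0.1],[0,0,0],1],[[-0.06,0,0.2],[0,0,0],1],[[-0.06,0.05,0.23],[0,0,0],1],[[-0.06,0.1,0.23],[0,0,0],1]]'

```text
t: 6.8
tool_pos: [0.4992, -0.2506, 0.1791]
orientation: [2.214, 2.226, -0.002]
force: [0.6, -0.6, -0.5]
opening: 0.0008
```

Request:
jog_arm --commands '[[[0.01,0.1,0],[0,0,0],1],[[0.01,0.2,0],[0,0,0],1],[[0.01,0.3,0],[0,0,0],1],[[0.01,0.39,0],[0,0,0],1],[[0.01,0.405,0],[0,0,0],1],[[0.01,0.405,-0.1],[0,0,0],1],[[0.01,0.405,-0.19],[0,0,0],1],[[0.01,0.405,-0.223],[0,0,0],1],[[0.01,0.405,-0.223],[0,0,0],1]]'

```text
t: 7.92
tool_pos: [0.5034, -0.0082, 0.0433]
orientation: [-2.216, -2.226, 0.006]
force: [0.3, -0.6, -0.4]
opening: 0.0006
```

```bash
python3 - <<'E'
from h import *
a=cam("scene");save(a,"s6.png",(180,140,400,400),3)
b=cam("top");save(b,"t6.png",(200,50,480,260),2.5)
s=robot.read_state();print(s["tool_pos"],s["force"])
im=cv2.hconcat([cv2.resize(cv2.imread("pics/s6.png"),(400,473)),cv2.resize(cv2.imread("pics/t6.png"),(400,300)).copy() if 0 else cv2.copyMakeBorder(cv2.resize(cv2.imread("pics/t6.png"),(400,300)),0,173,0,0,0)])
cv2.imwrite("pics/c6.png",im)
E
```

```text
[ 0.50593957 -0.00825812  0.0463236 ] [0.98345491 0.27249798 0.05618922]
```

View pics/c6.png

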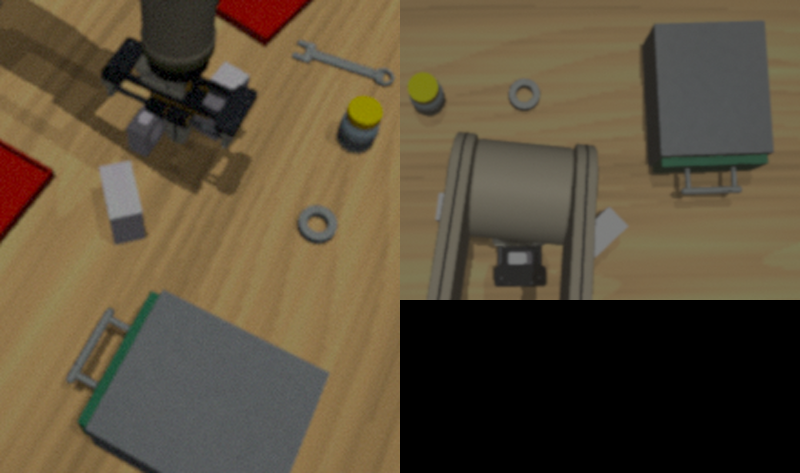

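The drawer stays shut, and the fingers stand behind the cap. Now I'll tip it toward −x.

Request:
jog_arm --commands '[[[-0.02,0,0],[0,0,0],1],[[-0.03,0,0],[0,0,0],1],[[-0.038,0,0],[0,0,0],1],[[-0.046,0,0],[0,0,0],1],[[-0.054,0,0],[0,0,0],1],[[-0.062,0,0],[0,0,0],1],[[-0.07,0,0],[0,0,0],1],[[-0.078,0,0],[0,0,0],1]]'

```text
t: 9.02
tool_pos: [0.4586, -0.0082, 0.0462]
orientation: [2.214, 2.225, -0.001]
force: [0.3, 0.7, -0.1]
opening: 0.0004
```

```bash
python3 - <<'E'
from h import *
a=cam("scene");save(a,"s7.png",(210,140,350,270),5)
s=robot.read_state();print(s["tool_pos"],s["force"])
E
```

```text
[ 0.45804206 -0.00819487  0.04595947] [-0.24472286  0.49490704 -0.40366101]
```

View pics/s7.png

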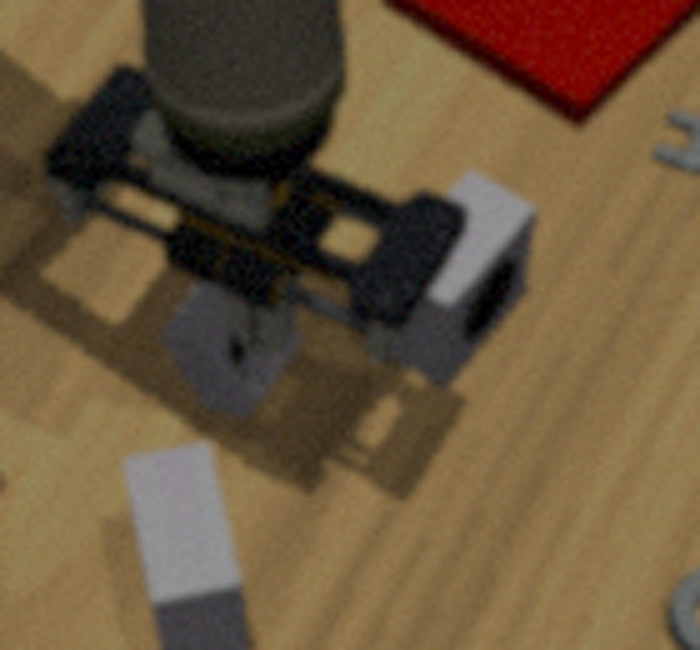

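The cap seems to have fallen with the black hole facing up. I'll clear the arm and look.

Request:
jog_arm --commands '[[[0.01,0,0.1],[0,0,0],1],[[0.02,0,0.2],[0,0,0],-1],[[0.02,0.1,0.25],[0,0,0],-1],[[0.02,0.2,0.25],[0,0,0],-1],[[0.02,0.3,0.25],[0,0,0],-1],[[0.02,0.4,0.25],[0,0,0],-1],[[0.02,0.4,0.25],[0,0,0],-1]]'

```text
t: 9.95
tool_pos: [0.469, 0.2355, 0.1956]
orientation: [2.209, 2.232, -0.002]
force: [-0.6, 0.5, 0.1]
opening: 0.0557
```

```bash
python3 - <<'E'
from h import *
a=cam("scene");save(a,"s8.png",(210,160,330,280),5)
b=cam("top");save(b,"t8.png",(230,180,350,280),6)
s=robot.read_state();print(s["tool_pos"],s["force"],s["opening"])
for n,c in(("scene",a),("top",b)):
  for d in robot.trace(n,"cap"): print(n,d["p"],d["uv"],ray(c,d["uv"],.03))
E
```

```text
[0.46956832 0.2320384  0.19549218] [-0.48747087 -0.49891382 -0.11946493] 0.0638232842145251
scene 0.88 [245.9, 206.8] [ 0.41289507 -0.01757474  0.03      ]
scene 0.81 [298.9, 194.0] [0.51526629 0.08480681 0.03      ]
scene 0.61 [246.5, 251.4] [ 0.48169128 -0.12778471  0.03      ]
top 0.88 [246.3, 195.9] [0.53201211 0.0740237  0.03      ]
```

View pics/s8.png

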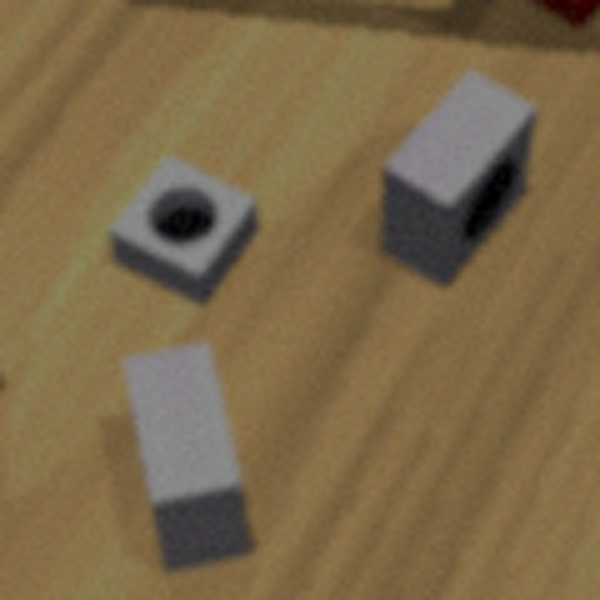

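View pics/t8.png

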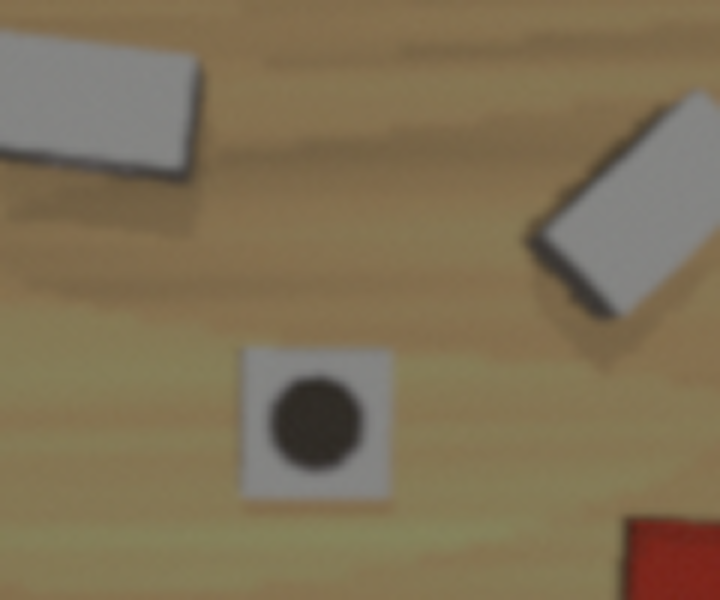

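```bash
python3 - <<'E'
from h import *
a=cam("scene");b=cam("top");save(a,"s9.png",(228,186,266,224),16)
g=lambda p:(p[0]/6-.42+230,p[1]/6-.42+180)
P=np.array([ray(b,g(p),.03) for p in [(243,348),(391,347),(392,499),(242,500)]]);print(P.round(4),P.mean(0))
print("disc",ray(b,g((317,423)),.03))
g=lambda p:(p[0]/5-.4+210,p[1]/5-.4+160)
P=np.array([ray(a,g(p),.03) for p in [(170,157),(256,210),(204,272),(112,230)]]);print(P.round(4),P.mean(0))
E
```

```text
[[ 0.4369  0.021   0.03  ]
 [ 0.4365 -0.0347  0.03  ]
 [ 0.3798 -0.0342  0.03  ]
 [ 0.3802  0.0219  0.03  ]] [ 0.40835458 -0.00648908  0.03      ]
disc [ 0.40847036 -0.00648421  0.03      ]
[[ 0.3811  0.0228  0.03  ]
 [ 0.4387  0.0151  0.03  ]
 [ 0.4346 -0.0311  0.03  ]
 [ 0.3792 -0.0317  0.03  ]] [ 0.4083893  -0.00618691  0.03      ]
```

View pics/s9.png

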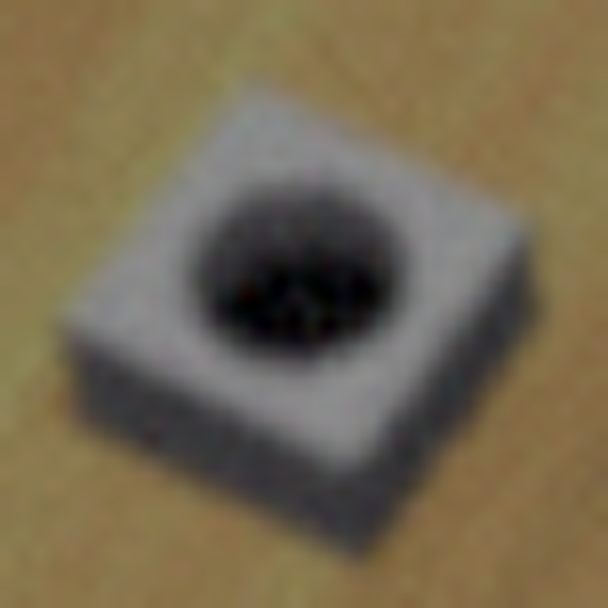

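The close-up shows a grey wall crescent above a black floor, so this is the real hole and it now faces up. Both cameras put the cap at (0.4084,−0.0063). I'll grasp it from above.

Request:
jog_arm --commands '[[[-0.102,-0.1,0],[0,0,0],-1],[[-0.102,-0.2,0],[0,0,0],-1],[[-0.102,-0.3,0],[0,0,0],-1],[[-0.102,-0.397,0],[0,0,0],-1],[[-0.102,-0.397,0],[0,0,0],-1],[[-0.102,-0.397,-0.09],[0,0,0],-1],[[-0.102,-0.397,-0.17],[0,0,0],-1],[[-0.102,-0.397,-0.2],[0,0,0],-1],[[-0.102,-0.397,-0.2],[0,0,0],-1]]'

```text
t: 11.38
tool_pos: [0.4075, -0.0074, 0.0744]
orientation: [-2.219, -2.224, 0.005]
force: [-0.1, 0.7, 0.6]
opening: 0.0932
```

```bash
python3 - <<'E'
from h import *
a=cam("scene");save(a,"s10.png",(180,140,330,280),5)
s=robot.read_state();print(s["tool_pos"],s["orientation"],s["force"],s["opening"])
E
```

```text
[ 0.40871602 -0.00755969  0.07588288] [ 2.21732466  2.22306995 -0.00278175] [ 0.34928918  0.24705786 -0.57937098] 0.09315304064588541
```

View pics/s10.png

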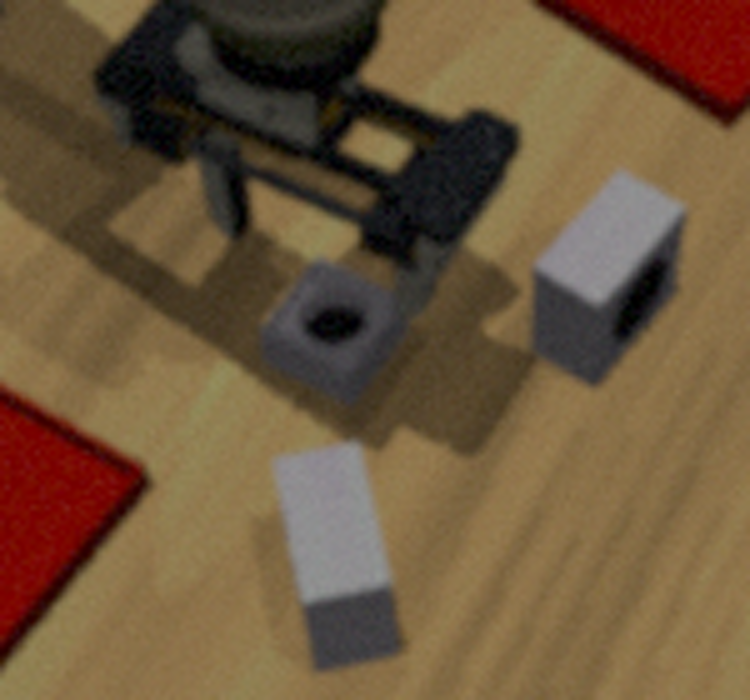

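Request:
jog_arm --commands '[[[0,0.002,-0.06],[0,0,0],-1],[[0,0.002,-0.1],[0,0,0],-1],[[0,0.002,-0.118],[0,0,0],-1],[[0,0.002,-0.118],[0,0,0],-1],[[0,0.002,-0.118],[0,0,0],1],[[0,0.002,-0.118],[0,0,0],1],[[0,0.002,-0.118],[0,0,0],1],[[0,0.002,-0.118],[0,0,0],1],[[0,0.002,-0.118],[0,0,0],1],[[0,0.002,-0.118],[0,0,0],1]]' --newtons 35

```text
t: 12.68
tool_pos: [0.4088, -0.0064, 0.0053]
orientation: [2.217, 2.223, -0.003]
force: [-1.3, 0.4, 3.7]
opening: 0.0554
```

Request:
jog_arm --commands '[[[0,0,0],[0,0,0],1],[[0,0,0],[0,0,0],1],[[0,0,0.03],[0,0,0],1],[[0,0,0.09],[0,0,0],1],[[0,0,0.18],[0,0,0],1],[[0,0,0.25],[0,0,0],1],[[0,0,0.25],[0,0,0],1]]'

```text
t: 13.55
tool_pos: [0.4112, -0.0067, 0.1587]
orientation: [2.213, 2.219, 0.004]
force: [0.6, 0.1, -3.0]
opening: 0.0559
```

```bash
python3 - <<'E'
from h import *
a=cam("scene");save(a,"s11.png",(180,100,330,240),5)
s=robot.read_state();print(s["tool_pos"],s["orientation"],s["force"],s["opening"])
E
```

```text
[ 0.40972111 -0.00648083  0.15612456] [ 2.21562100e+00  2.22154194e+00 -9.10966088e-05] [-0.06760291  0.15349241 -3.33609345] 0.05590793066385528
```

View pics/s11.png

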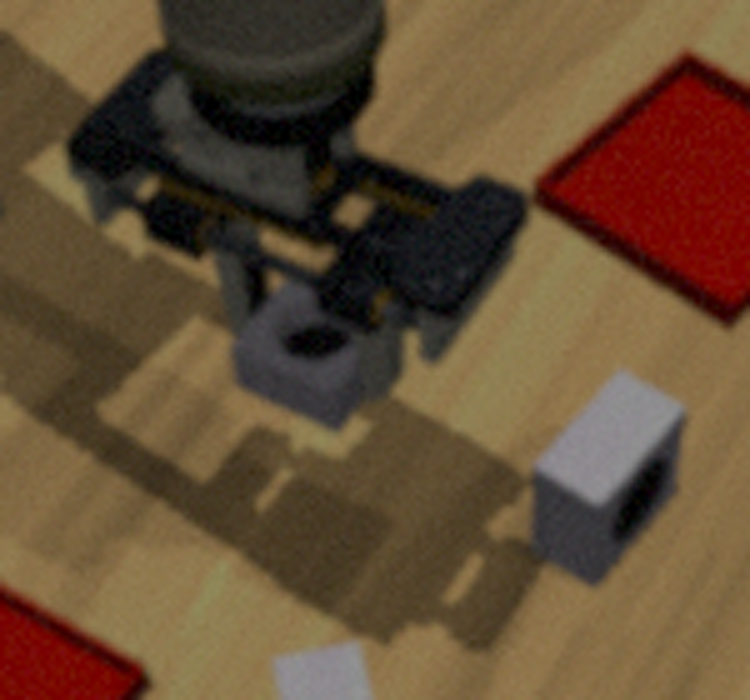

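The cap is held and lifted: opening 55.9 mm, weight 3.3 N. Next I'll refine the tray centre by fitting its 150 mm box model to the masks.

```bash
python3 - <<'E'
from h import *
from scipy.optimize import minimize
b=cam("top");a=cam("scene")
M=[]
for n,c in(("top",b),("scene",a)):
    ds=robot.trace(n,"tray")
    for d in ds:
        p=ray(c,d["uv"],0.01)
        if p[1]>.2: M.append((c,d["pixels"],n)); print(n,d["p"],d["pixels"].sum(),p); break
def f(x,ms):
    s=0
    for c,m,n in ms:
        k=np.array([[i,j] for i in(-.075,.075) for j in(-.075,.075)])
        R=np.array([[np.cos(x[2]),-np.sin(x[2])],[np.sin(x[2]),np.cos(x[2])]])
        w=k@R.T+x[:2]; P=np.vstack([np.c_[w,np.zeros(4)],np.c_[w,np.full(4,.022)]])
        h=cv2.convexHull(proj(c,P).astype(np.float32))
        S=4;q=np.zeros((420*S,560*S),np.uint8);cv2.fillConvexPoly(q,np.round(h*S).astype(np.int32),1)
        q=cv2.resize(q.astype(np.float32),(560,420),interpolation=cv2.INTER_AREA)
        s-=np.minimum(q,m).sum()/np.maximum(q,m).sum()
    return s
for ms in (M,M[:1],M[1:]):
    if ms:
        r=minimize(f,[.472,.32,-.2],args=(ms,),method="Nelder-Mead",options=dict(initial_simplex=[[.472,.32,-.2],[.49,.32,-.2],[.472,.34,-.2],[.472,.32,-.1]]));print(r.x,r.fun/len(ms))
E
```

```text
top 0.79 4520 [0.47019412 0.3219724  0.01      ]
scene 0.83 2178 [0.46424778 0.32514703 0.01      ]
[ 0.4703852   0.31861428 -0.20879932] -0.9696286916732788
[ 0.47090629  0.31765027 -0.21333027] -0.9827433228492737
[ 0.46901134  0.32043923 -0.20093327] -0.9752309918403625
```

Request:
jog_arm --commands '[[[0,0.08,0],[0,0,0],1],[[0.02,0.17,0],[0,0,0],1],[[0.04,0.26,0],[0,0,0],1],[[0.06,0.35,0],[0,0,0],1],[[0.08,0.44,0],[0,0,0],1],[[0.1,0.52,-0.03],[0,0,0],1],[[0.101,0.542,-0.07],[0,0,0],1],[[0.101,0.542,-0.093],[0,0,0],1],[[0.101,0.542,-0.093],[0,0,0],1],[[0.101,0.542,-0.093],[0,0,0],1]]'

```text
t: 15.05
tool_pos: [0.4684, 0.3183, 0.0979]
orientation: [-2.219, -2.222, 0.005]
force: [0.3, -0.8, -2.3]
opening: 0.0558
```

```bash
python3 - <<'E'
from h import *
a=cam("scene");save(a,"s12.png")
save(a,"s12z.png",(250,60,380,190),4.5)
b=cam("top")
save(b,"t12.png",(60,80,480,330),1.9)
s=robot.read_state();print(s["tool_pos"],s["orientation"],s["force"],s["opening"],s["dq"].round(3))
for n,c in(("scene",a),):
  for k,z in(("cap",.12),("pot",.04),("bearing",.01),("wrench",.004)):
    for d in robot.trace(n,k): print(k,round(d["p"],2),np.round(d["uv"]),ray(c,d["uv"],z).round(3))
print(proj(a,[[.4705,.3185,.125],[.4705,.3185,.004]]))
E
```

```text
[0.46888893 0.3186912  0.09859996] [-2.21931765 -2.22271811  0.00322248] [-0.0538725  -0.17587131 -2.31915459] 0.05569195836041199 [ 0.004 -0.002 -0.001  0.003 -0.001 -0.001]
cap 0.98 [322. 109.] [0.466 0.314 0.12 ]
cap 0.9 [247. 250.] [ 0.511 -0.16   0.12 ]
cap 0.58 [300. 194.] [0.543 0.028 0.12 ]
pot 0.74 [378. 209.] [0.717 0.132 0.04 ]
bearing 0.66 [354. 266.] [ 0.725 -0.028  0.01 ]
wrench 0.78 [367. 175.] [0.646 0.254 0.004]
wrench 0.46 [320. 112.] [0.419 0.418 0.004]
[[324.26181478 107.58506818]
 [320.55553921 138.13304188]]
```

View pics/s12.png

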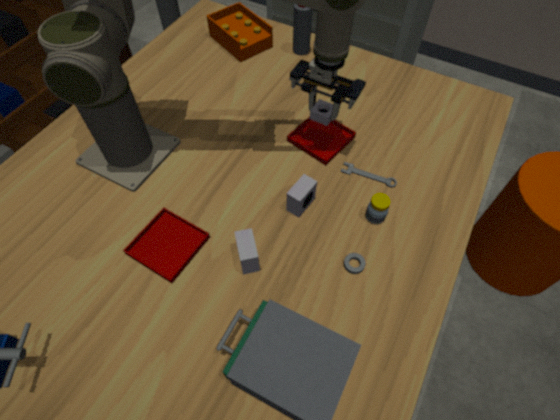

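View pics/s12z.png

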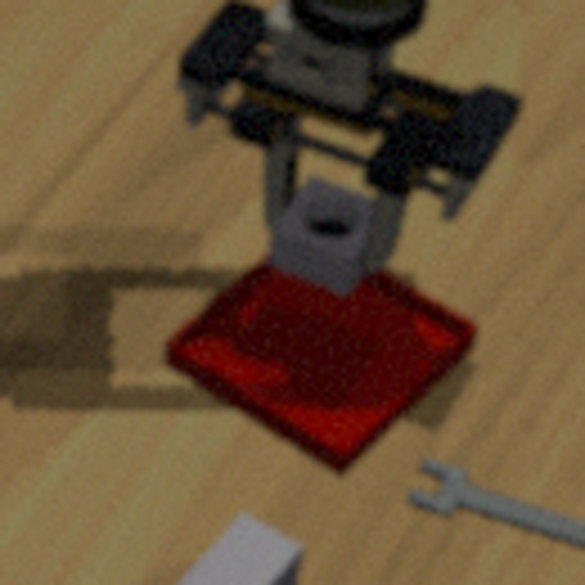

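View pics/t12.png

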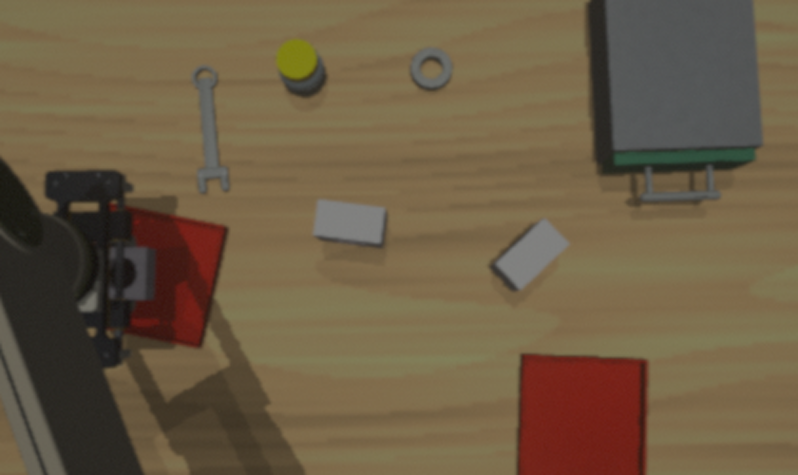

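The scene picture shows the hole up and level at (323,108), over the middle of the left tray. The drawer is flush, and the pot (378,209), bearing (354,266) and wrench (367,175) are where they were. Handing in.

```bash
python3 - <<'E'
from plant import robot
print(robot.close_job()); s=robot.read_state(); print(s["tool_pos"],s["opening"],s["t"])
E
```

```text
the job is handed in; nothing more can be done
None
the job is handed in; nothing more can be done
```

The job is handed in at about 15 s of the 56 s allowed, with the cap held hole-up and level over the left red tray and the drawer shut.

- **Drawer:** I pushed it by the handle with the fingers closed until it met its stop (about 20 N). It was still flush with the cabinet in the last pictures.
- **Cap:** I took the smallest of the three blocks. Its hole faced away from the robot, so I tipped it on to its back. A close crop then showed the hole's wall and black floor, so it was the real hole and not the flat disc.
- **Hold:** I gripped the cap from above at 35 N. At the last check the gripper was at (0.469, 0.319, 0.099). That puts the cap's middle about 0.11 m above the bench and within about 2 mm of the fitted tray centre.
- **Bystanders:** The pot, bearing and wrench were not touched and look unmoved.

Disagreements in the checks:
- **Tray centre:** The two cameras differed by about 3 mm.
- **Load reading:** It read 2.3 N over the tray and 3.3 N just after the lift. The finger opening was nearly the same (55.7 and 55.9 mm), so the cap had not slipped.
- **After hand-in:** The state could no longer be read.

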